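# Set up the cold station: tube block, pinned cover and two reagent jars

## Robot

A 6-joint arm with a two-finger parallel gripper is mounted at the origin on the work surface. World frame = base frame: x ahead of the robot, y to its left, z up, the work surface at z = 0. Lengths are in mm, angles in rad, forces in N, time in s.
With the tool pointing down it reaches from about 375 to 925 mm from the base axis. Payload 5.7 kg.
Tool frame: the origin (TCP) lies midway between the tips of the shut fingers; the grasp point (between the pads) lies 19 mm behind it (ctrl.hold_point_z is the distance from the TCP to the grasp point, in mm); z points along the fingers, y is the line along which they close (so a half turn about z gives the same grasp; the last joint's range is limited). The gripper opens to 88 mm and grips with 3 to 60 N. Pads are 20 mm wide; open, the fingers measure 115 mm over their backs; the gripper's body (75 mm by 178 mm) begins 61 mm behind the grasp point.
Start: joints at [1.146, 0.359, 1.51, -0, 1.272, -0.115], TCP at [182.913, 571.406, 222.623] pointing down, gripper open.
Joint ranges: [-2.97, 2.97], [-1.01, 2.36], [0.21, 2.38], [-0.96, 4.11], [0.2, 2.71], [-2.98, 2.98]. Speed limits (rad/s): [2.39, 2.39, 3.14, 3.14, 3.14, 3.14].

## Interface

Orientations are given as a 3x3 rotation matrix whose columns are the frame's x, y, z axes.
In Python, from plant import ctrl gives the robot as it stands.
- The arm moves only by the shell command python3 -m creep 'ROWS' [OPENING] [FORCE]. ROWS is JSON, one flat list of numbers, 4 for each row, row after row: the shift along the tool's x, y, z in cm, then the turn about the tool's z in degrees. In form: [dx, dy, dz, turn, dx, dy, dz, turn, ...]. A call has 1 to 5 rows; each row shifts and turns the commanded pose from where the row before left it, along the tool's axes as they then stand; what a row does not reach is not made up. A row lasts 1/8 s, in which the tool goes at most 62.5 mm and 10.7 degrees, less where a joint would pass 70% of its speed; a pose out of reach is approached as far as the arm can. A call is refused whole if a number of a shift passes 6.25 or a number of a turn 10.7, either way. A call with a gripper value outside its range is refused whole. OPENING is the closure, from 0 (fully open) to 1 (shut), set as the call begins (- or left out, the last holds). The fingers move at their own pace and stop on an object; FORCE is the grip in N (left out, the last holds). Time passes only in rows, so rows that do not move let the fingers close. It gives the time, the measured TCP pose, the force, the opening and the grip force at its end, in the units of the state.
- ctrl.state(): the state, without advancing time (a new reading comes with each control period).
- ctrl.capture(name): name is "scene" or "side" or "wrist"; returns a dict with "img" (384x512x3 uint8, blue, green, red), "fx", "fy", "cx", "cy" (pixels), "k1" (the pictures are not rectified: a ray, as slopes to the right and down, at radius r is drawn at 1 + k1 r^2 times it, then the intrinsics apply), "origin" and "orientation" of the camera in the world; the wrist camera has in their place "T_tool_cam" (4x4, takes a point from camera to tool coordinates, whose origin is the TCP and whose axes are the flange's). Camera axes: x right, y up, looking along -z (the intrinsics and any distortion apply to the point x, -y, -z); pixel columns grow to the right and rows downward; lengths in mm; the calibration is good to about 2 mm. A picture is of the moment at which its call begins: read the wrist's pose just before it. There is no depth.
- ctrl.finish_job(): hands the job in; it is judged then, once.
Trained networks look in a picture, given as the dict that the camera call returned (one of the last four; its "shot" number tells which), for a name from the list of things; names that differ only in an ending like _2 or _b are one class to them, and where a whole thing is asked for, a point or a joint stands for the part that bears it (a point fixed in the world has none). Each returns a list of dicts, best first, with "score" (0 to 1); they miss things now and then, are a little off and sometimes report something else, mostly with a low value. They report only what shows in the picture. A call takes as long as a camera call. They do not tell look-alikes from the thing itself.
- ctrl.look_for(thing, picture): "point" ([column, row] in pixels, amid what is visible of it).
- ctrl.trace(thing, picture): "pixels" (384x512 bool, what is visible of it) and "point" ([column, row] in pixels, amid what is visible of it).
- ctrl.landmark_of(thing, picture): "point" ([column, row] in pixels: a listed point, or the origin of a listed thing).
The state is a dict: "t": time; "joint_pos": joint angles; "joint_vel": joint speeds; "joint_efforts": joint torques, N m; "position": TCP position; "tool_rot": TCP orientation; "ft_force": force on the tool from outside, world axes, zero at the start; "moment": the same for the moment, N m; "finger_gap": opening from 0.0 (shut) to 1.0 (fully open); "grip_force": force on a finger pad.
Only numpy, scipy, OpenCV 4.12 (cv2) and the standard library are available. Lean on these libraries where they do the work, as an engineer would, in place of code of your own. Each camera call takes 0.05 s, during which the arm holds its last target. There are 200 camera calls.

## Task

Set up the bench station: put the aluminium tube block inside the outline on the white dock, squared up with it, and only then lower the cover plate over it so that both dowel pins come through its holes and it sits fully down on the pin shoulders. Stand the wide jar upright in the wide round holder and the narrow jar upright in the narrow one (before or after, as you like). Let go of everything, do not tip a jar over on the way, and leave the tip box, the tube rack and the freezer box where they are.

Things in the scene. Friction and masses are not known exactly. Their poses are not given: they have to be found in the camera images.
- tube_block: Loose aluminium tube block, 60 (own x) x 44 (own y) x 36 mm high, a 4 by 3 grid of dark wells on top; origin at the centre of its underside, z up. About 0.2 kg.
- wide_jar: Loose closed off-white jar with a white cap (grey disc on top), plain upright cylinder 60 mm in diameter, 58 mm high; origin at the centre of its underside, z up. About 0.17 kg.
- narrow_jar: Loose closed off-white jar with a white cap (grey disc on top), plain upright cylinder 36 mm in diameter, 58 mm high; origin at the centre of its underside, z up. About 0.07 kg.
- cover: Loose aluminium cover plate lying flat, 170 (own x) x 56 (y) x 6 mm, two through holes 13 mm dia. at x = -70 and +70 mm, y = 0. On its middle a grey bar handle, 64 (x) x 12 (y) mm, from z = 6 to 40 mm: grip it across the 12 mm. Origin at the centre of the plate's underside, z up. About 0.2 kg. Half a turn makes no difference (nor at the dock).
- dock: Fixed white dock, base 190 (own x) x 88 (y) x 8 mm; origin at centre of underside, z up. Black outline 80 (x) x 64 (y) mm centred on top: the block stands there, long side along x. At x = -70 and +70, y = 0: steel posts, 18 mm dia., shoulders at z = 46 (cover's underside rests there, 2 mm above the block); on each a brass pin, 10 mm dia., straight to z = 58, tapering to 4 mm at z = 68.
- wide_holder: Fixed round light-blue holder, outside 90 mm, low rim 9 mm high, inside 78 mm across; its floor lies 4 mm above the origin, which is at the centre of its underside, z up. For the wide jar.
- narrow_holder: Fixed round light-blue holder, outside 66 mm, low rim 9 mm high, inside 54 mm across; its floor lies 4 mm above the origin, which is at the centre of its underside, z up. For the narrow jar.
- tip_box: Bystander, loose: pipette tip box with a pink dotted top, 62 (x) x 86 (y) x 45 mm high; origin at the centre of its underside. Leave it.
- tube_rack: Bystander, loose: white tube rack, 105 (x) x 62 (y) x 30 mm high, a few yellow caps stand up to 42 mm; origin at the centre of its underside. Leave it.
- freezer_box: Bystander, loose: square brown box with a white paper lid, 79 x 79 x 50 mm high; origin at the centre of its underside. Leave it.
Not all that is in view belongs to the job. Leave any blue or green look-alike of the tube_block alone. What is shaped like the wide_jar but turquoise is not meant.

How it is judged (in metres and radians):
On the way, in this order (a step that is already met when the one before it is completed fails the run):
1. the tube block stands in the outline on the dock, released, the cover not yet on (horizontal distance between tube_block and dock below 0.015 m and z of tube_block in the frame of dock between 0.006 and 0.0105 m and angle between the x axis of tube_block and the x axis of dock, either way round below 0.25 rad and angle between tube_block's own z axis and vertical below 0.06 rad and contact force between the fingers and tube_block below 0.2 N and distance between cover and dock above 0.08 m), for 0.2 s.
2. the cover plate sits on the shoulders of both pins, over the block (horizontal distance between tube_block and dock below 0.015 m and z of tube_block in the frame of dock between 0.006 and 0.0105 m and angle between the x axis of tube_block and the x axis of dock, either way round below 0.25 rad and angle between tube_block's own z axis and vertical below 0.06 rad and horizontal distance between cover and dock below 0.005 m and z of cover in the frame of dock between 0.044 and 0.0485 m and angle between the x axis of cover and the x axis of dock, either way round below 0.05 rad and angle between cover's own z axis and vertical below 0.03 rad), for 0.2 s.
At the end, for the whole second after the job is handed in: Block flat on the dock, within 15 mm of its centre and 0.25 rad; cover level on both shoulders, at most 2.5 mm high, within 5 mm and 0.05 rad of the dock; each jar upright on the floor of its own holder, inside the rim; all released and at rest (all of step 2 and horizontal distance between wide_jar and wide_holder below 0.0115 m and z of wide_jar in the frame of wide_holder below 0.0065 m and angle between each of wide_jar, narrow_jar's own z axis and vertical below 0.06 rad and horizontal distance between narrow_jar and narrow_holder below 0.0115 m and z of narrow_jar in the frame of narrow_holder below 0.0065 m and linear speed of each of tube_block, wide_jar, narrow_jar, cover below 0.02 m/s and angular speed of each of tube_block, wide_jar, narrow_jar, cover below 0.2 rad/s and contact force between the fingers and tube_block below 0.2 N and contact force between the fingers and wide_jar below 0.2 N and contact force between the fingers and narrow_jar below 0.2 N and contact force between the fingers and cover below 0.2 N); the robot touches nothing.
It fails at once if the tip box is pushed more than 20 mm from its place (distance of tip_box from where it was at the start of the episode above 0.02 m).
It fails at once if the tube rack is pushed more than 20 mm from its place (distance of tube_rack from where it was at the start of the episode above 0.02 m).
It fails at once if the freezer box is pushed more than 20 mm from its place (distance of freezer_box from where it was at the start of the episode above 0.02 m).
It fails at once if the wide jar is tipped over (angle between wide_jar's own z axis and vertical above 0.8 rad).
It fails at once if the narrow jar is tipped over (angle between narrow_jar's own z axis and vertical above 0.8 rad).
It also fails if it takes over 112 s, if anything falls off the work surface, if the arm or the gripper's body presses on something with over 40 N, if the wrist force passes 120 N, or if a joint passes its speed limit or range.

## Working session

There is one attempt and no reset: what is moved stays moved. The work goes in short steps, Python scripts to look and compute and a shell command to move; the robot and the scene stay as the last step left them, time stands still between calls to the robot, and variables do not carry over. Pictures are saved under pics/ and viewed, at most 14 in all, crops included, and the job is handed in when it is done.

```bash
ls; mkdir -p pics
python3 - <<'E'
from plant import ctrl
import cv2,numpy as np
np.set_printoptions(precision=3,suppress=True)
for n in("scene","side"):
    c=ctrl.capture(n); cv2.imwrite(f"pics/{n}0.png",c["img"])
    print(n,{k:v for k,v in c.items() if k!="img"})
w=ctrl.capture("wrist");cv2.imwrite("pics/w0.png",w["img"]);print({k:v for k,v in w.items() if k!="img"})
print(ctrl.state(),ctrl.hold_point_z)
E
```

```text
pics
scene {'fx': 362.95589226294004, 'fy': 362.95589226294004, 'cx': 256.7085524125893, 'cy': 190.67362848230835, 'k1': 0.034836071381287574, 'origin': array([1053.708,  707.298,  652.808]), 'orientation': array([[-0.781, -0.35 ,  0.517],
       [ 0.625, -0.42 ,  0.659],
       [-0.013,  0.838,  0.546]]), 'shot': 1}
side {'fx': 443.1864997902708, 'fy': 443.1864997902708, 'cx': 255.00773303034353, 'cy': 191.26523211553447, 'k1': 0.03427563717475338, 'origin': array([  67.563, -792.487,  738.277]), 'orientation': array([[ 0.89 ,  0.274, -0.365],
       [-0.456,  0.544, -0.705],
       [ 0.005,  0.793,  0.609]]), 'shot': 2}
{'fx': 293.98870587979866, 'fy': 293.98870587979866, 'cx': 254.55660861713636, 'cy': 192.76172879122055, 'k1': -0.050945684552322006, 'T_tool_cam': array([[  -0.   ,    0.953,    0.303,   82.29 ],
       [   1.   ,    0.   ,    0.   ,   -0.039],
       [   0.   ,    0.303,   -0.953, -161.471],
       [   0.   ,    0.   ,    0.   ,    1.   ]]), 'shot': 3}
{'t': 0.15, 'joint_pos': array([ 1.146,  0.359,  1.511, -0.   ,  1.272, -0.115]), 'joint_vel': array([-0.002, -0.002, -0.003,  0.001,  0.001,  0.001]), 'joint_efforts': array([  0.   , -51.576, -27.101,   0.068,   0.031,  -0.   ]), 'position': array([182.721, 570.964, 222.001]), 'tool_rot': array([[-0.952,  0.305, -0.001],
       [ 0.305,  0.952, -0.001],
       [ 0.   , -0.001, -1.   ]]), 'ft_force': array([-0.006, -0.351,  0.39 ]), 'moment': array([ 0.007, -0.028,  0.015]), 'grip_force': 0.0, 'finger_gap': 0.9996664145208661} 18.700000000000003
```

View pics/scene0.png

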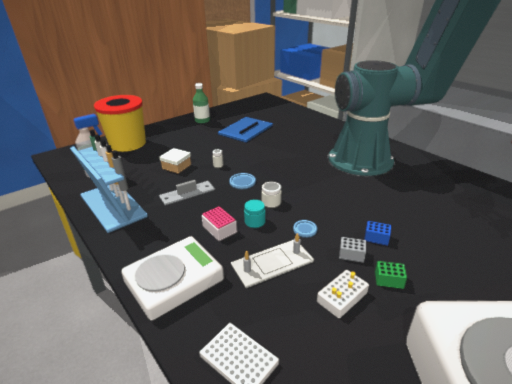

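View pics/side0.png

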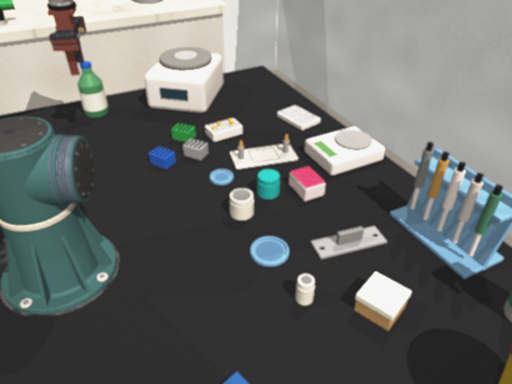

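```bash
cat > h.py <<'E'
from plant import ctrl
import cv2,numpy as np
from scipy.optimize import minimize
np.set_printoptions(precision=2,suppress=True)
def cam(c,s=None):
    """world-from-camera R,o"""
    if "origin" in c: return c["orientation"],c["origin"]
    T=c["T_tool_cam"];R=s["tool_rot"]
    return R@T[:3,:3],R@T[:3,3]+s["position"]
def shot(n):
    s=ctrl.state();c=ctrl.capture(n);c["Rw"],c["ow"]=cam(c,s);return c
def proj(c,P):
    q=(np.asarray(P,float)-c["ow"])@c["Rw"];u=q[:,0]/-q[:,2];v=-q[:,1]/-q[:,2]
    f=1+c["k1"]*(u*u+v*v)
    return np.c_[c["fx"]*u*f+c["cx"],c["fy"]*v*f+c["cy"]]
def ray(c,p,z):
    a,b=(p[0]-c["cx"])/c["fx"],(p[1]-c["cy"])/c["fy"];u,v=a,b
    for _ in range(8):
        f=1+c["k1"]*(u*u+v*v);u,v=a/f,b/f
    d=c["Rw"]@np.array([u,-v,-1]);return c["ow"]+d*(z-c["ow"][2])/d[2]
def box(x,y,z0,z1): return np.array([[i*x/2,j*y/2,k] for i in(-1,1) for j in(-1,1) for k in(z0,z1)])
def cyl(d,z0,z1):
    t=np.linspace(0,2*np.pi,40);return np.vstack([np.c_[d/2*np.cos(t),d/2*np.sin(t),0*t+k] for k in(z0,z1)])
M={"tube_block":[box(60,44,0,36)],"wide_jar":[cyl(60,0,58)],"narrow_jar":[cyl(36,0,58)],
"cover":[box(170,56,0,6),box(64,12,6,40)],
"dock":[box(190,88,0,8)]+[cyl(18,8,46)+[s,0,0] for s in(-70,70)]+[np.vstack([cyl(10,46,58),cyl(4,67,68)])+[s,0,0] for s in(-70,70)],
"wide_holder":[cyl(90,0,9)],"narrow_holder":[cyl(66,0,9)],
"tip_box":[box(62,86,0,45)],"tube_rack":[box(105,62,0,30)],"freezer_box":[box(79,79,0,50)]}
def place(P,x,z=0):
    c,s=np.cos(x[2]),np.sin(x[2]);return P@np.array([[c,s,0],[-s,c,0],[0,0,1]])+[x[0],x[1],z]
def sil(thing,c,x,z=0):
    m=np.zeros((384,512),np.uint8)
    for P in M[thing]:
        h=cv2.convexHull(proj(c,place(P,x,z)).astype(np.float32))
        cv2.fillConvexPoly(m,np.round(h*16).astype(np.int32),255,cv2.LINE_8,4)
    return m
def fit(thing,cs,masks,x0,z=0,rot=True):
    bl=lambda m:cv2.GaussianBlur(m.astype(np.float32)/255,(0,0),1.2)
    ms=[bl(m.astype(np.uint8)*255) for m in masks]
    f=lambda x:sum(((bl(sil(thing,c,x,z))-m)**2).sum()/max(m.sum(),1) for c,m in zip(cs,ms))
    best=None
    for a in ([x0[2]] if len(x0)>2 else (np.arange(0,np.pi,np.pi/8) if rot else [0])):
        x=np.array([x0[0],x0[1],a]);
        r=minimize(f,x,method="Nelder-Mead",options=dict(initial_simplex=x+np.array([[0,0,0],[8,0,0],[0,8,0],[0,0,.2*rot]]),xatol=.02,fatol=1e-5,maxiter=150))
        if best is None or r.fun<best.fun: best=r
    return best.x,best.fun
E
python3 - <<'E'
from h import *
cs=[shot("scene"),shot("side")]
for t in M:
    rot='jar' not in t and 'holder' not in t
    sel=[]
    for c in cs:
        d=ctrl.trace(t,c)
        print(t,[(round(e["score"],2),np.round(e["point"]).tolist(),int(e["pixels"].sum())) for e in d[:4]],end=' ')
        sel.append(d)
    print()
    if all(sel):
        # all pairs of the top candidates; keep consistent one(s)
        for e in sel[0][:4]:
            for g in sel[1][:4]:
                p,q=ray(cs[0],e["point"],15),ray(cs[1],g["point"],15)
                if np.hypot(*(p-q)[:2])<45:
                    x,f=fit(t,cs,[e["pixels"],g["pixels"]],(p+q)[:2]/2,rot=rot)
                    print('   ',np.round(e["point"]).tolist(),x,round(f,3))
E
```

```text
tube_block [(0.98, [378.0, 233.0], 464), (0.74, [349.0, 251.0], 532), (0.63, [390.0, 273.0], 732)] tube_block [(0.82, [195.0, 148.0], 406), (0.8, [180.0, 132.0], 332), (0.68, [163.0, 159.0], 400)] 
    [378.0, 233.0] [328.74 311.92   2.05] 0.081
    [349.0, 251.0] [432.99 309.81   2.18] 0.043
    [390.0, 273.0] [435.73 422.25   2.28] 0.067
wide_jar [(0.7, [269.0, 191.0], 411), (0.61, [252.0, 218.0], 507), (0.6, [186.0, 191.0], 662)] wide_jar [(0.9, [266.0, 182.0], 578), (0.59, [242.0, 204.0], 646), (0.4, [196.0, 149.0], 350)] 
    [252.0, 218.0] [540.79  42.19   0.  ] 0.072
narrow_jar [] narrow_jar [(0.74, [308.0, 286.0], 491)] 
cover [(0.55, [185.0, 191.0], 635)] cover [(0.61, [346.0, 242.0], 1414)] 
    [185.0, 191.0] [ 618.72 -216.87   -0.14] 0.044
dock [(0.61, [271.0, 262.0], 2015)] dock [(0.91, [264.0, 157.0], 1268)] 
    [271.0, 262.0] [613.97 203.67   2.94] 0.04
wide_holder [(0.85, [241.0, 178.0], 331), (0.48, [221.0, 223.0], 786)] wide_holder [(0.95, [270.0, 252.0], 932), (0.7, [220.0, 175.0], 308)] 
    [241.0, 178.0] [ 435.61 -158.36    0.  ] 0.04
narrow_holder [(0.65, [306.0, 226.0], 290)] narrow_holder [(0.82, [218.0, 176.0], 275)] 
    [306.0, 226.0] [452.22 160.31   0.  ] 0.138
tip_box [(0.93, [219.0, 225.0], 755)] tip_box [] 
tube_rack [(0.78, [344.0, 290.0], 1482)] tube_rack [(0.81, [225.0, 131.0], 500)] 
    [344.0, 290.0] [559.93 385.85   0.05] 0.113
freezer_box [(0.86, [175.0, 161.0], 542), (0.16, [219.0, 157.0], 131)] freezer_box [(0.82, [383.0, 299.0], 1909)] 
    [175.0, 161.0] [ 557.43 -397.79    0.49] 0.114
```

Candidates for tube_block in the scene image: blue (378,233), grey (353,249), green (391,274); grey aluminium is the one. For wide_jar: turquoise (255,213) and off-white (271,195); the off-white one. Moving above the grey block for a close check.

```bash
python3 -m creep '[-5.3,-2.87,0,0,-5.3,-2.87,0,0,-5.3,-2.87,0,0,-5.3,-2.87,0,0,-5.3,-2.87,0,0]' 0; python3 -m creep '[-5.3,-2.87,0,0,0,0,0,9.2,0,0,0,9.2,0,0,0,9.2,0,0,0,9.2]' ; python3 -m creep '[0,0,0,0,0,0,0,0]'
cat > look.py <<'E'
from h import *
import sys
def wl(thing,x0,z=0,rot=True,c=None,name=None):
    """wrist look: fit thing near x0"""
    c=c or shot("wrist")
    if name: cv2.imwrite(f"pics/{name}.png",c["img"])
    out=[]
    for e in ctrl.trace(thing,c)[:4]:
        p=ray(c,e["point"],z+15)
        if np.hypot(*(p[:2]-x0[:2]))<60:
            x,f=fit(thing,[c],[e["pixels"]],x0 if rot else x0[:2],z,rot);out.append((x,round(f,3),round(e["score"],2),np.round(e["point"])))
    return c,out
def togo(s,xy):
    d=s["tool_rot"].T@np.array([xy[0]-s["position"][0],xy[1]-s["position"][1],0]);return d
def yang(s): return np.degrees(np.arctan2(s["tool_rot"][1,1],s["tool_rot"][0,1]))
def cyls(thing,x0,z=0):
    pass
E
python3 - <<'E'
from look import *
c,o=wl("tube_block",[433,310,-.96],name="blk")
for e in o: print(*e)
s=ctrl.state();print(s["position"],yang(s),togo(s,o[0][0]) if o else 0)
cs=[shot("scene"),shot("side")]
d=[ctrl.trace("wide_jar",c) for c in cs]
for i in(0,1):
    for e in d[i][:5]:
        p=ray(cs[i],e["point"],29);print(i,e["score"],e["point"],fit("wide_jar",[cs[i]],[e["pixels"]],p[:2],rot=False))
d=[ctrl.trace("narrow_jar",c) for c in cs]
for i in(0,1):
    for e in d[i][:3]:
        p=ray(cs[i],e["point"],29);print(i,e["score"],e["point"],fit("narrow_jar",[cs[i]],[e["pixels"]],p[:2],rot=False))
E
```

```text
t: 1.88
position: [392.8, 352.6, 222.9]
tool_rot: [[-0.952, 0.305, 0.001], [0.305, 0.952, 0.0], [-0.0, 0.001, -1.0]]
ft_force: [0.7, 1.1, 1.4]
finger_gap: 1.003
grip_force: 0.0
t: 2.5
position: [433.4, 310.3, 222.7]
tool_rot: [[-0.575, 0.818, 0.0], [0.818, 0.575, -0.0], [-0.0, -0.0, -1.0]]
ft_force: [-1.1, -0.3, -0.4]
finger_gap: 1.001
grip_force: 0.0
t: 2.75
position: [433.3, 310.5, 222.7]
tool_rot: [[-0.583, 0.813, 0.0], [0.813, 0.583, -0.0], [-0.0, -0.0, -1.0]]
ft_force: [-0.0, 0.3, -0.5]
finger_gap: 0.999
grip_force: 0.0
[434.37 309.45  -0.94] 0.009 0.65 [255. 168.]
[433.24 310.47 222.66] 35.566925005058415 [-1.49  0.32  0.  ]
0 0.86 [254.9, 218.6] (array([542.01,  41.19,   0.  ]), np.float64(0.024966346099972725))
0 0.74 [271.0, 194.5] (array([440.21,  -4.48,   0.  ]), np.float64(0.032503627240657806))
1 0.89 [269.5, 183.4] (array([539.84,  40.84,   0.  ]), np.float64(0.03990927338600159))
1 0.58 [241.3, 204.6] (array([438.78,  -2.34,   0.  ]), np.float64(0.024021970108151436))
0 0.74 [217.4, 158.1] (array([ 437.22, -309.38,    0.  ]), np.float64(0.0712682232260704))
0 0.61 [269.0, 193.5] (array([438.87,   0.3 ,   0.  ]), np.float64(0.17428606748580933))
1 0.87 [303.8, 286.8] (array([ 434.97, -309.59,    0.  ]), np.float64(0.07436273992061615))
```

View pics/blk.png

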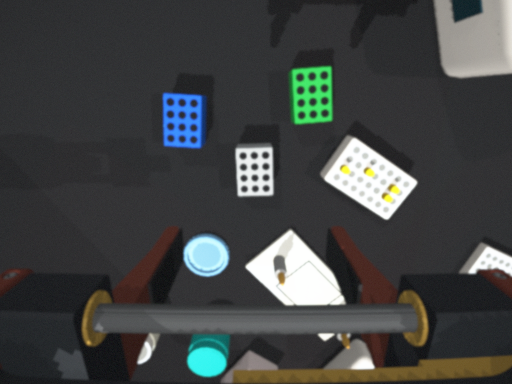

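```bash
python3 -m creep '[-0.15,0.03,5,-0.5,0,0,5,0,0,0,5,0,0,0,5,0,0,0,1.75,0]' 0; python3 -m creep '[0,0,0,0,0,0,0,0,0,0,0,0,0,0,0,0,0,0,0,0]' 1 30;python3 -m creep '[0,0,-3,0,0,0,-5,0,0,0,-6,0,0,0,-6,0,0,0,0,0]'
```

```text
t: 3.78
position: [432.6, 308.4, 2.3]
tool_rot: [[-0.587, 0.809, -0.004], [0.809, 0.587, -0.002], [0.001, -0.005, -1.0]]
ft_force: [-0.7, 0.7, -0.0]
finger_gap: 1.005
grip_force: 0.0
t: 4.4
position: [434.5, 309.5, 5.8]
tool_rot: [[-0.587, 0.809, 0.001], [0.809, 0.587, 0.0], [-0.0, 0.001, -1.0]]
ft_force: [-1.7, -0.4, 4.8]
finger_gap: 0.502
grip_force: 29.9
t: 5.03
position: [437.4, 311.1, 210.1]
tool_rot: [[-0.587, 0.809, 0.009], [0.809, 0.587, 0.005], [-0.001, 0.01, -1.0]]
ft_force: [0.5, 0.6, -2.3]
finger_gap: 0.502
grip_force: 29.9
```

```bash
python3 -m creep '[-4.99,2.74,0,0,-4.99,2.74,0,0,-4.99,2.74,0,0,-4.99,2.74,0,0,-4.99,2.74,0,0]'; python3 -m creep '[0,0,0,-10.6,0,0,0,-10.6,0,0,0,-10.6,0,0,0,-10.6,0,0,0,0]'; python3 -m creep '[0,0,0,0,0,0,0,0]'
python3 - <<'E'
from look import *
c,o=wl("dock",[614,203.7,2.94],name="dock")
for e in o: print(*e)
s=ctrl.state();print(s["position"],yang(s),s["finger_gap"])
print(c["shot"],[ (e["score"],e["point"]) for e in ctrl.landmark_of("dock",c)],proj(c,place(np.array([[0,0,8],[70,0,68],[-70,0,68]]),o[0][0])))
if o:
    print(togo(s,o[0][0]))
    m=sil("dock",c,o[0][0]); im=c["img"].copy(); cv2.drawContours(im,cv2.findContours(m,0,2)[0],-1,(0,0,255),1); cv2.imwrite("pics/dock1.png",im)
E
```

```text
t: 5.65
position: [692.1, 186.7, 202.6]
tool_rot: [[-0.587, 0.81, -0.003], [0.81, 0.587, -0.0], [0.002, -0.003, -1.0]]
ft_force: [0.5, -0.3, -1.0]
finger_gap: 0.498
grip_force: 29.9
t: 6.28
position: [690.6, 187.6, 202.9]
tool_rot: [[-0.979, 0.204, -0.003], [0.204, 0.979, -0.001], [0.003, -0.001, -1.0]]
ft_force: [0.3, -0.7, -2.4]
finger_gap: 0.499
grip_force: 29.9
t: 6.52
position: [691.5, 187.8, 204.6]
tool_rot: [[-0.979, 0.204, -0.001], [0.204, 0.979, -0.0], [0.001, -0.0, -1.0]]
ft_force: [-0.1, -0.6, -2.0]
finger_gap: 0.497
grip_force: 29.9
[611.67 202.93   2.93] 0.007 0.85 [254.  93.]
[691.72 187.88 205.  ] 78.28319119898472 0.5029122318233901
9 [(0.76, [253.4, 100.3])] [[253.55 100.81]
 [253.36  21.71]
 [253.28 171.08]]
[81.44 -1.52  0.01]
```

View pics/dock1.png

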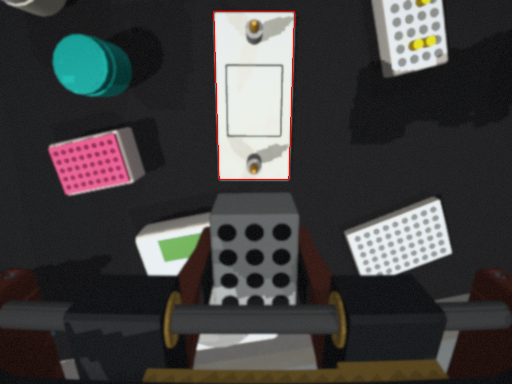

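```bash
python3 -m creep '[4.07,-0.08,0,0,4.07,-0.07,0,0,0,0,5,0,0,0,5,0,0,0,5,0]'; python3 -m creep '[0,0,3,0,0,0,0.9,0,0,0,0,0,0,0,0,0,0,0,0.2,0]';python3 -m creep '[0,0,0,0,0,0,0,0]'
```

```text
t: 7.3
position: [612.2, 203.0, 54.5]
tool_rot: [[-0.979, 0.202, 0.002], [0.202, 0.979, 0.0], [-0.002, 0.001, -1.0]]
ft_force: [-0.1, 0.8, -2.6]
finger_gap: 0.5
grip_force: 29.9
t: 7.92
position: [613.1, 203.1, 15.8]
tool_rot: [[-0.979, 0.202, 0.003], [0.202, 0.979, 0.001], [-0.003, 0.001, -1.0]]
ft_force: [1.5, -0.0, -1.8]
finger_gap: 0.503
grip_force: 29.9
t: 8.18
position: [611.9, 202.8, 14.5]
tool_rot: [[-0.979, 0.202, 0.0], [0.202, 0.979, 0.0], [-0.0, 0.0, -1.0]]
ft_force: [-0.2, -0.1, -1.4]
finger_gap: 0.5
grip_force: 29.9
```

```bash
python3 -m creep '[0,0,0.1,0,0,0,0.05,0,0,0,0,0]'; python3 -m creep '[0,0,0,0,0,0,0,0,0,0,0,0,0,0,0,0]' 0; python3 -m creep '[0,0,-4,0,0,0,-5,0,0,0,-6,0,0,0,-4,0]'; python3 -m creep '[-4.07,0,0,0,-4.07,0,0,0,0,0,0,0,0,0,0,0]'
python3 - <<'E'
from look import *
c,o=wl("tube_block",[612,203,2.93],8,name="blk2")
for e in o: print(*e)
c,o=wl("dock",[612,203,2.93],c=c)
for e in o: print(*e)
s=ctrl.state();print(s["position"],yang(s))
cv2.imwrite("pics/blk2c.png",cv2.resize(c["img"][:260,100:420],None,fx=2,fy=2))
E
```

```text
t: 8.55
position: [611.9, 202.9, 13.8]
tool_rot: [[-0.979, 0.202, 0.001], [0.202, 0.979, -0.0], [-0.001, 0.0, -1.0]]
ft_force: [-3.3, -1.3, 7.4]
finger_gap: 0.5
grip_force: 29.9
t: 9.05
position: [611.7, 202.8, 12.5]
tool_rot: [[-0.979, 0.202, -0.0], [0.202, 0.979, -0.0], [0.0, -0.0, -1.0]]
ft_force: [-0.4, 1.1, -0.5]
finger_gap: 0.918
grip_force: 0.0
t: 9.55
position: [612.6, 203.0, 205.7]
tool_rot: [[-0.979, 0.202, 0.003], [0.202, 0.979, 0.001], [-0.003, 0.001, -1.0]]
ft_force: [0.1, -0.9, 0.4]
finger_gap: 1.0
grip_force: 0.0
t: 10.05
position: [690.4, 186.4, 201.9]
tool_rot: [[-0.979, 0.202, -0.002], [0.202, 0.979, -0.0], [0.002, -0.001, -1.0]]
ft_force: [-1.3, 0.0, -0.4]
finger_gap: 0.997
grip_force: 0.0
[611.72 202.13   2.96] 0.007 0.71 [258. 100.]
[612.32 202.85   2.93] 0.232 0.97 [255.  71.]
[690.2  186.73 202.5 ] 78.38218340425969
```

View pics/blk2c.png

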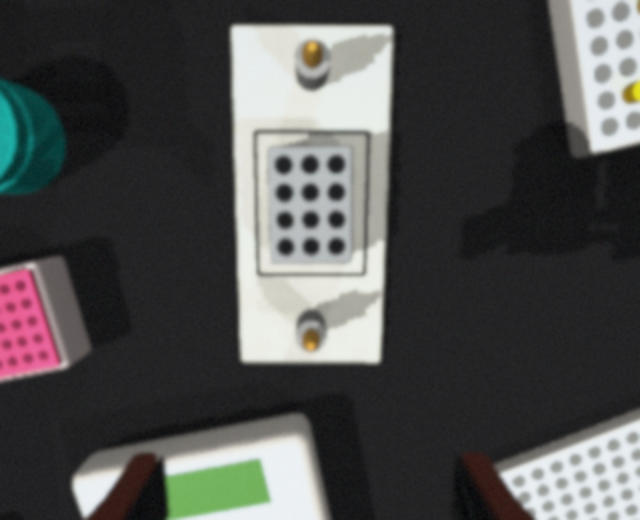

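```bash
python3 -m creep '[0,0,0,-3.6,-0.93,-5.86,0,0,-0.93,-5.86,0,0,-0.93,-5.86,0,0,-0.93,-5.86,0,0]'; python3 -m creep '[-0.93,-5.86,0,0,-0.93,-5.86,0,0,-0.93,-5.86,0,0,0,0,0,0,0,0,0,0]'
python3 - <<'E'
from look import *
c,o=wl("cover",[618.7,-216.9,-.14],name="cov")
for e in o: print(*e)
s=ctrl.state();print(s["position"],yang(s),togo(s,o[0][0]))
im=c["img"].copy(); cv2.drawContours(im,cv2.findContours(sil("cover",c,o[0][0]),0,2)[0],-1,(0,0,255),1)
for p in proj(c,place(np.array([[70,0,6],[-70,0,6]]),o[0][0])): cv2.circle(im,tuple(np.int32(p.round())),1,(0,255,0),-1)
cv2.imwrite("pics/cov1.png",cv2.resize(im[:260,100:420],None,fx=2,fy=2))
E
```

```text
t: 10.82
position: [694.7, -52.0, 203.0]
tool_rot: [[-0.99, 0.139, 0.0], [0.139, 0.99, 0.0], [-0.0, 0.0, -1.0]]
ft_force: [0.4, -0.7, 0.2]
finger_gap: 1.0
grip_force: 0.0
t: 11.45
position: [697.9, -228.1, 202.6]
tool_rot: [[-0.99, 0.14, -0.001], [0.14, 0.99, 0.001], [0.001, 0.001, -1.0]]
ft_force: [-0.4, 0.4, -0.7]
finger_gap: 0.999
grip_force: 0.0
[ 616.88 -216.99   -0.16] 0.023 0.72 [255.  92.]
[ 698.28 -227.    202.79] 82.03752386676297 [82.   -1.36  0.04]
```

View pics/cov1.png

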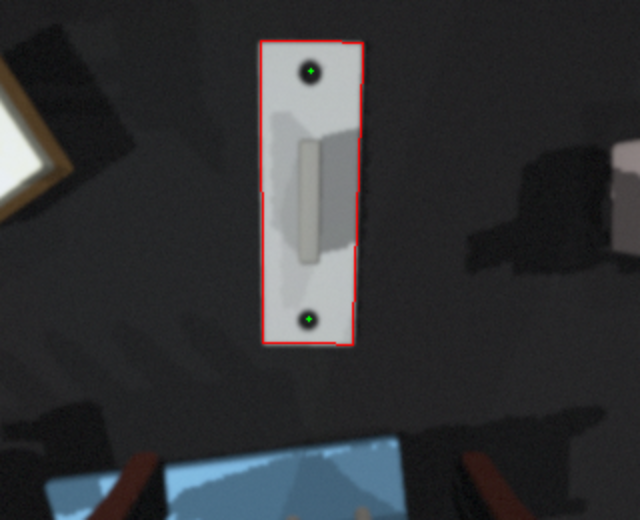

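Run:
```python
from look import *
c=shot("wrist")
for p in[(122,242),(298,218),(180,235)]:print(ray(c,p,0),ray(c,p,100))
# blob-refined holes
g=c["img"].max(2)
for p in proj(c,place(np.array([[70,0,6],[-70,0,6]]),[616.88,-216.99,-.16])):
    u,v=np.int32(p.round());w=np.clip(150-g[v-9:v+10,u-9:u+10].astype(float),0,80)
    yy,xx=np.mgrid[v-9:v+10,u-9:u+10];q=[(w*xx).sum()/w.sum(),(w*yy).sum()/w.sum()];print(p,q,ray(c,q,6))
cs=shot("side");cv2.imwrite("pics/s2.png",cs["img"])
```

```text
[ 776.81 -424.45    0.  ] [ 732.88 -367.23  100.  ]
[ 774.49 -179.27    0.  ] [ 731.2  -189.35  100.  ]
[ 777.17 -341.38    0.  ] [ 733.14 -306.96  100.  ]
[252.5  159.18] [np.float64(252.73397761953206), np.float64(159.43608002712784)] [ 686.34 -227.9     6.  ]
[254.87  34.74] [np.float64(253.88372093023256), np.float64(35.65175303978279)] [ 548.54 -207.05    6.  ]
```

View pics/s2.png

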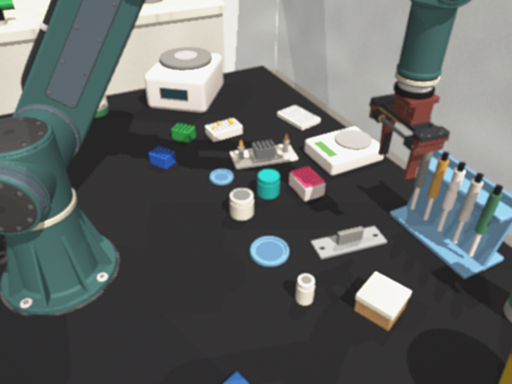

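```bash
python3 -m creep '[4.08,-0.08,0,0.6,4.09,-0.08,0,0,0,0,5,0,0,0,5,0,0,0,5,0]'; python3 -m creep '[0,0,3,0,0,0,1.2,0,0,0,0,0,0,0,0,0]';python3 -m creep '[0,0,0,0,0,0,0,0,0,0,0,0,0,0,0,0,0,0,0,0]' 1 40; python3 -m creep '[0,0,0,0,0,0,-2,0,0,0,-4,0,0,0,-5,0,0,0,-5,0]'; python3 -m creep '[0,0,-4,0,0,0,0,0,0,0,0,0]'
```

```text
t: 12.28
position: [617.8, -217.5, 52.1]
tool_rot: [[-0.989, 0.149, 0.001], [0.149, 0.989, -0.001], [-0.001, -0.0, -1.0]]
ft_force: [-0.0, -0.6, -0.3]
finger_gap: 0.998
grip_force: 0.0
t: 12.78
position: [618.7, -218.9, 12.3]
tool_rot: [[-0.989, 0.15, 0.002], [0.15, 0.989, -0.001], [-0.003, -0.001, -1.0]]
ft_force: [-0.2, -0.7, 0.2]
finger_gap: 0.998
grip_force: 0.0
t: 13.4
position: [617.4, -218.6, 10.6]
tool_rot: [[-0.989, 0.15, -0.0], [0.15, 0.989, -0.0], [0.0, -0.0, -1.0]]
ft_force: [0.0, -0.1, 0.9]
finger_gap: 0.471
grip_force: 0.0
t: 14.02
position: [617.4, -218.6, 173.6]
tool_rot: [[-0.989, 0.15, 0.001], [0.15, 0.989, -0.001], [-0.001, -0.0, -1.0]]
ft_force: [0.7, -0.8, 0.4]
finger_gap: 0.006
grip_force: 0.0
t: 14.4
position: [617.1, -218.4, 211.1]
tool_rot: [[-0.989, 0.15, 0.0], [0.15, 0.989, -0.0], [-0.0, -0.0, -1.0]]
ft_force: [-0.4, 0.1, -0.8]
finger_gap: 0.008
grip_force: 0.0
```

```bash
python3 -m creep '[-4.08,0,0.4,0,-4.09,0,0.4,0,0,0,0,0,0,0,0,0,0,0,0,0]' 0
python3 - <<'E'
from look import *
c,o=wl("cover",[617.4,-217.5,-.15])
for e in o: print(*e)
s=ctrl.state();print(s["position"],yang(s),togo(s,o[0][0]))
g=c["img"].max(2)
for p in proj(c,place(np.array([[70,0,6],[-70,0,6]]),o[0][0])):
    u,v=np.int32(p.round());w=np.clip(110-g[v-8:v+9,u-8:u+9].astype(float),0,70)
    yy,xx=np.mgrid[v-8:v+9,u-8:u+9];q=[(w*xx).sum()/w.sum(),(w*yy).sum()/w.sum()];print(p,q,ray(c,q,6))
E
```

```text
t: 15.02
position: [696.8, -230.6, 202.3]
tool_rot: [[-0.989, 0.151, -0.002], [0.151, 0.989, 0.001], [0.002, 0.0, -1.0]]
ft_force: [0.5, 0.6, 0.1]
finger_gap: 0.537
grip_force: 0.0
[ 617.32 -217.51   -0.15] 0.027 0.78 [258.  96.]
[ 697.29 -230.77  202.86] 81.33706988648916 [81.06  1.06  0.04]
[255.63 160.6 ] [np.float64(255.6897671900379), np.float64(160.4363833243097)] [ 686.33 -227.92    6.  ]
[255.64  36.3 ] [np.float64(255.64361891219338), np.float64(36.78190543903306)] [ 548.6  -207.07    6.  ]
```

```bash
python3 -m creep '[4.05,0.05,0,0,4.05,0.06,0,0,0,0,5,0,0,0,5,0,0,0,5,0]'; python3 -m creep '[0,0,3,0,0,0,1.25,0,0,0,0,0,0,0,0,0]';python3 -m creep '[0,0,0,0,0,0,0,0,0,0,0,0,0,0,0,0,0,0,0,0]' 1 40; python3 -m creep '[0,0,0,0,0,0,0,0,0,0,0,0,0,0,0,0,0,0,0,0]'
```

```text
t: 15.75
position: [618.1, -217.8, 52.4]
tool_rot: [[-0.989, 0.151, 0.002], [0.151, 0.989, -0.001], [-0.002, -0.001, -1.0]]
ft_force: [0.5, 0.0, -0.7]
finger_gap: 0.998
grip_force: 0.0
t: 16.25
position: [619.4, -218.2, 11.8]
tool_rot: [[-0.989, 0.15, 0.002], [0.15, 0.989, -0.001], [-0.003, -0.001, -1.0]]
ft_force: [0.6, 0.5, 0.6]
finger_gap: 0.996
grip_force: 0.0
t: 16.88
position: [618.2, -217.6, 10.1]
tool_rot: [[-0.989, 0.15, -0.0], [0.15, 0.989, -0.0], [0.0, -0.0, -1.0]]
ft_force: [0.3, 0.0, -0.6]
finger_gap: 0.47
grip_force: 0.0
t: 17.5
position: [618.2, -217.5, 10.1]
tool_rot: [[-0.989, 0.15, -0.0], [0.15, 0.989, 0.0], [0.0, 0.0, -1.0]]
ft_force: [0.4, 0.2, -0.5]
finger_gap: 0.135
grip_force: 40.0
```

```bash
python3 -m creep '[0,0,-2,0,0,0,-4,0,0,0,-5,0,0,0,-5,0,0,0,-3.5,0]'; python3 -m creep '[0.98,5.93,0,0,0.98,5.93,0,0,0.98,5.93,0,0,0.98,5.93,0,0,0.98,5.93,0,0]'; python3 -m creep '[0.98,5.93,0,0,0.98,5.93,0,0,0,0,0,-3.2,0,0,0,0,0,0,0,0]'
python3 - <<'E'
from look import *
im=cv2.imread("pics/dock.png")
w=ctrl.capture("wrist");cv2.imwrite("pics/hold.png",w["img"])
s=ctrl.state();print(s["position"],yang(s),s["finger_gap"],s["grip_force"])
a=np.radians(78.283);R=np.array([[-np.sin(a),np.cos(a),0],[np.cos(a),np.sin(a),0],[0,0,-1]])
c=dict(w);c["Rw"],c["ow"]=cam(w,dict(tool_rot=R,position=np.array([691.72,187.88,205.])))
g=(im.min(2)>110).astype(np.uint8);n,l=cv2.connectedComponents(g);m=(l==l[140,230])
cn=cv2.findContours(m.astype(np.uint8),0,2)[0];h=np.zeros_like(g);cv2.drawContours(h,cn,-1,1,-1)
print(h.sum());np.set_printoptions(precision=4)
M["dock"]=M["dock"][:1]
x,f=fit("dock",[c],[h],[612,203,2.93]);print(x,f)
# pin tips (brass): centroid
hsv=cv2.cvtColor(im,cv2.COLOR_BGR2HSV)
for p in proj(c,place(np.array([[70,0,63],[-70,0,63]]),x)):
    u,v=np.int32(p.round());k=cv2.inRange(hsv[v-14:v+15,u-14:u+15],(5,90,40),(30,255,255))
    yy,xx=np.nonzero(k);q=[u-14+xx.mean(),v-14+yy.mean()];print(p,q,len(xx),ray(c,q,60))
E
```

```text
t: 18.12
position: [618.9, -218.0, 209.3]
tool_rot: [[-0.989, 0.15, 0.003], [0.15, 0.989, -0.002], [-0.003, -0.001, -1.0]]
ft_force: [0.0, 0.5, -3.0]
finger_gap: 0.138
grip_force: 40.0
t: 18.75
position: [614.1, 84.7, 206.6]
tool_rot: [[-0.989, 0.151, 0.001], [0.151, 0.989, -0.0], [-0.001, -0.0, -1.0]]
ft_force: [0.9, 0.2, -1.8]
finger_gap: 0.131
grip_force: 40.0
t: 19.38
position: [612.9, 202.4, 205.8]
tool_rot: [[-0.995, 0.097, 0.0], [0.097, 0.995, -0.0], [-0.0, -0.0, -1.0]]
ft_force: [0.5, -0.9, -2.0]
finger_gap: 0.135
grip_force: 40.0
[612.94 202.17 205.62] 84.43415704208995 0.13284601735609622 39.99957025051117
12770
[613.1697 202.4098   2.936 ] 0.0019326800247654319
[253.2016  24.7253] [np.float64(253.77272727272728), np.float64(25.988636363636363)] 88 [545.164  217.1263  60.    ]
[253.2769 171.1483] [np.float64(253.45901639344262), np.float64(168.22950819672133)] 61 [679.3091 188.8031  60.    ]
```

View pics/hold.png

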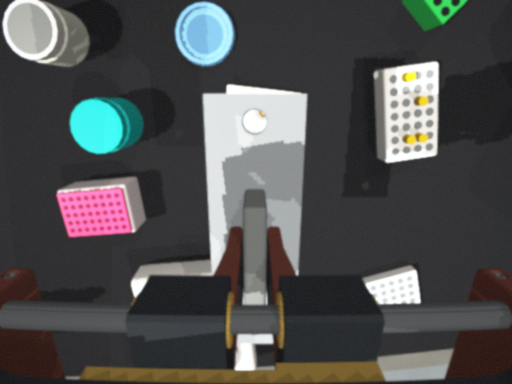

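```bash
python3 -m creep '[0,0,0,6.2,0,0.05,4,0,0,0,5,0,0,0,2.8,0,0,0,0,0]';python3 -m creep '[0,0,0,0,0,0,0,0,0,0,0,0]'
python3 - <<'E'
from look import *
w=shot("wrist");s=ctrl.state();print(s["position"],yang(s),s["ft_force"])
print(proj(w,place(np.array([[-70,0,68],[70,0,68]]),[612.3,202.8,2.935])))
cv2.imwrite("pics/hov.png",cv2.resize(w["img"][60:260,160:360],None,fx=3,fy=3,interpolation=cv2.INTER_CUBIC))
E
```

```text
t: 20.05
position: [611.1, 202.1, 84.9]
tool_rot: [[-0.979, 0.204, -0.005], [0.204, 0.979, -0.001], [0.005, -0.002, -1.0]]
ft_force: [0.0, -0.5, -0.7]
finger_gap: 0.138
grip_force: 40.0
t: 20.42
position: [613.9, 203.7, 88.6]
tool_rot: [[-0.979, 0.202, 0.002], [0.202, 0.979, 0.0], [-0.002, 0.001, -1.0]]
ft_force: [-0.4, -0.3, -1.9]
finger_gap: 0.131
grip_force: 40.0
[613.64 203.72  88.29] 78.34669862988544 [ 0.29  0.23 -1.16]
[[253.01 310.5 ]
 [253.26 118.53]]
```

View pics/hov.png

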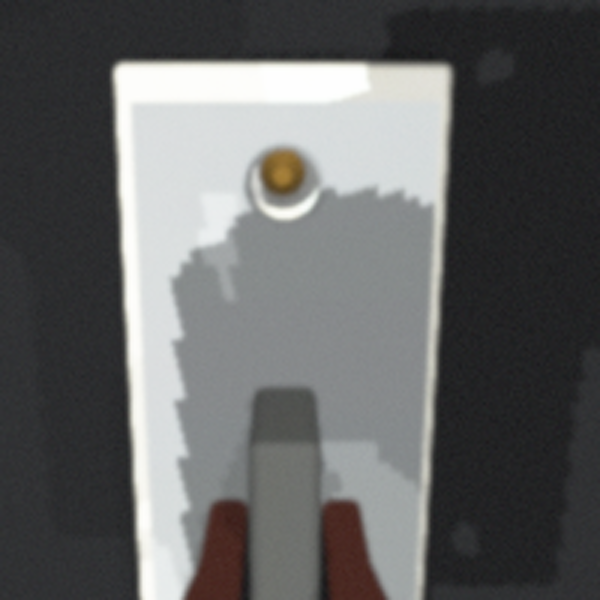

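Run:
```python
from look import *
w=shot("wrist");s=ctrl.state();print(s["position"],yang(s))
R,p=s["tool_rot"],s["position"]
t=np.linspace(0,6.283,5)[:4]
for z in(4,10): # below TCP in tool z: plate top / underside
    print(proj(w,[p+R@[70.8+6.5*np.cos(a),6.5*np.sin(a),z] for a in t]),proj(w,[p+R@[70.8,0,z]]))
print("pin",proj(w,place(np.array([[70,0,68],[70,0,58]]),[612.3,202.8,2.936])),togo(s,[612.3,202.8]))
```

```text
[613.44 203.68  88.01] 78.35256420529892
[[254.83 108.96]
 [266.64 121.14]
 [254.83 133.06]
 [243.02 121.15]] [[254.83 121.14]]
[[254.82 108.63]
 [266.22 120.4 ]
 [254.82 131.92]
 [243.42 120.41]] [[254.82 120.4 ]]
pin [[253.25 119.  ]
 [253.31 117.98]] [ 0.94 -1.09 -0.  ]
```

```bash
python3 -m creep '[0,0,0,0,0,0,0,0,0,0,0,0]'
python3 - <<'E'
from look import *
w=shot("wrist");s=ctrl.state();print(s["position"],yang(s),togo(s,[612.3,202.8]))
cv2.imwrite("pics/hov2.png",w["img"])
im=w["img"];hsv=cv2.cvtColor(im,cv2.COLOR_BGR2HSV);k=cv2.inRange(hsv[100:140,235:275],(5,90,40),(30,255,255));yy,xx=np.nonzero(k);print(len(xx),235+xx.mean(),100+yy.mean(),xx.min()+235,xx.max()+235,yy.min()+100,yy.max()+100)
c,sn=1,0
body=np.vstack([cyl(10,50,58),cyl(4,67,68)])+[70,0,0]
q=proj(w,place(body,[612.3,202.8,2.936]));print(q.min(0),q.max(0),q.min(0)/2+q.max(0)/2)
E
```

```text
t: 20.9
position: [612.9, 203.6, 87.1]
tool_rot: [[-0.979, 0.202, -0.0], [0.202, 0.979, -0.0], [0.0, -0.0, -1.0]]
ft_force: [-1.0, -0.4, -3.0]
finger_gap: 0.135
grip_force: 40.0
[612.91 203.58  87.06] 78.35371250132678 [ 0.44 -0.89  0.  ]
160 254.38125 118.33125 248 261 111 125
[245.92 110.65] [261.72 127.25] [253.82 118.95]
```

```bash
python3 -m creep '[0,-0.06,0,0,0,0,0.8,0,0,0,0.8,0,0,0,0.4,0,0,0,0,0]';python3 -m creep '[0,0,0.4,0,0,0,0.2,0,0,0,0,0,0,0,0,0]';python3 -m creep '[0,0,0.2,0,0,0,0.2,0,0,0,0,0,0,0,0,0]'
```

```text
t: 21.58
position: [612.4, 202.9, 66.4]
tool_rot: [[-0.979, 0.202, -0.001], [0.202, 0.979, -0.0], [0.001, -0.001, -1.0]]
ft_force: [0.6, -0.7, -1.8]
finger_gap: 0.133
grip_force: 40.0
t: 22.08
position: [612.9, 203.0, 61.2]
tool_rot: [[-0.979, 0.202, 0.0], [0.202, 0.979, -0.0], [-0.0, -0.0, -1.0]]
ft_force: [0.1, -0.6, -2.3]
finger_gap: 0.134
grip_force: 40.0
t: 22.58
position: [612.8, 203.0, 57.1]
tool_rot: [[-0.979, 0.202, -0.0], [0.202, 0.979, -0.0], [0.0, -0.0, -1.0]]
ft_force: [0.2, -0.0, -1.3]
finger_gap: 0.139
grip_force: 40.0
```

No lateral contact; underside is about 1 mm above the shoulder. Finish seating, release and check.

```bash
python3 -m creep '[0,0,0.1,0,0,0,0.1,0,0,0,0,0]';python3 -m creep '[0,0,0,0,0,0,0,0,0,0,0,0,0,0,0,0,0,0,0,0]' 0; python3 -m creep '[0,0,0,0,0,0,0,0,0,0,-3,0,0,0,-5,0,0,0,-6,0]';python3 -m creep '[-4,0,-1,0,-4,0,0,0,0,0,0,0,0,0,0,0]'
python3 - <<'E'
from look import *
c,o=wl("cover",[612.3,202.8,2.936],46)
for e in o: print(*e)
s=ctrl.state();print(s["position"],yang(s))
cv2.imwrite("pics/seat.png",cv2.resize(c["img"][:260,100:420],None,fx=2,fy=2))
E
```

```text
t: 22.95
position: [613.0, 203.0, 56.1]
tool_rot: [[-0.979, 0.202, 0.001], [0.202, 0.979, -0.0], [-0.0, 0.0, -1.0]]
ft_force: [-2.3, -1.2, 5.6]
finger_gap: 0.131
grip_force: 40.0
t: 23.58
position: [612.8, 202.9, 55.0]
tool_rot: [[-0.979, 0.202, -0.0], [0.202, 0.979, -0.0], [0.0, -0.0, -1.0]]
ft_force: [0.7, -1.1, -0.0]
finger_gap: 0.666
grip_force: 0.0
t: 24.2
position: [611.9, 202.7, 195.5]
tool_rot: [[-0.979, 0.202, -0.003], [0.202, 0.979, -0.001], [0.002, -0.001, -1.0]]
ft_force: [1.2, 0.1, -0.6]
finger_gap: 1.001
grip_force: 0.0
t: 24.7
position: [690.1, 186.8, 204.4]
tool_rot: [[-0.979, 0.202, -0.002], [0.202, 0.979, -0.0], [0.002, -0.001, -1.0]]
ft_force: [-0.1, -0.7, -0.0]
finger_gap: 1.003
grip_force: 0.0
[612.95 202.45   2.94] 0.026 0.71 [257.  93.]
[689.8  187.13 204.71] 78.37866392700386
```

View pics/seat.png

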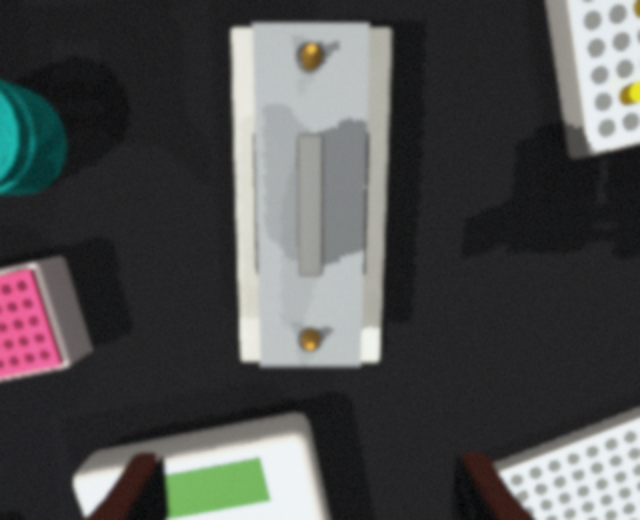

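```bash
python3 -m creep '[3.16,-5.93,0,0,3.16,-5.93,0,0,3.16,-5.93,0,0,3.16,-5.93,0,0,0,0,0,0]';python3 -m creep '[0,0,0,0,0,0,0,0]'
python3 - <<'E'
from look import *
c,o=wl("wide_jar",np.array([439.5,-3.5]),rot=False)
for e in o: print(*e)
s=ctrl.state();print(s["position"],yang(s),[togo(s,e[0]) for e in o])
c,o=wl("wide_holder",np.array([435.6,-158.4]),rot=False,c=c)
for e in o: print(*e)
c,o=wl("narrow_holder",np.array([452,160]),rot=False,c=c)
for e in o: print(*e)
cv2.imwrite("pics/wj.png",c["img"])
E
```

```text
t: 25.42
position: [527.3, -7.3, 205.1]
tool_rot: [[-0.979, 0.205, -0.003], [0.205, 0.979, -0.0], [0.003, -0.001, -1.0]]
ft_force: [0.4, 0.9, 0.5]
finger_gap: 0.998
grip_force: 0.0
t: 25.68
position: [532.5, -4.5, 205.3]
tool_rot: [[-0.98, 0.201, 0.001], [0.201, 0.98, 0.0], [-0.001, 0.0, -1.0]]
ft_force: [0.7, 0.1, -0.4]
finger_gap: 1.0
grip_force: 0.0
[439.98  -3.24   0.  ] 0.053 0.56 [239.  88.]
[532.29  -4.53 205.08] 78.44281512555132 [array([ 90.7 , -17.23,  -0.02])]
[ 435.4  -157.66    0.  ] 0.02 0.6 [115. 114.]
[454.41 159.9    0.  ] 0.041 0.87 [380.  75.]
```

View pics/wj.png

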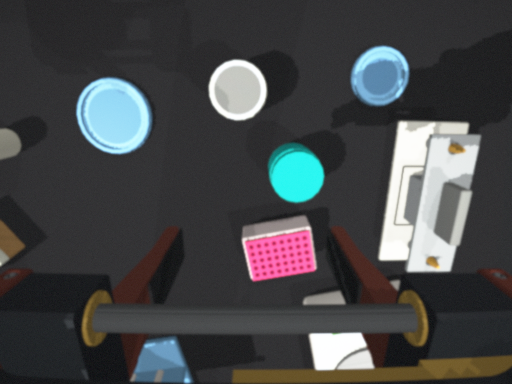

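```bash
python3 -m creep '[4.53,-0.86,0,0,4.53,-0.86,0,0,0,0,0,0,0,0,5,0,0,0,5,0]';python3 -m creep '[0,0,0,0]'; python3 -m creep '[0,0,5,0,0,0,3,0,0,0,0.9,0,0,0,0,0,0,0,0,0]';python3 -m creep '[0,0,0,0,0,0,0,0,0,0,0,0,0,0,0,0,0,0,0,0]' 1 20
```

```text
t: 26.5
position: [442.1, -4.2, 104.9]
tool_rot: [[-0.979, 0.202, 0.005], [0.202, 0.979, -0.001], [-0.005, 0.0, -1.0]]
ft_force: [0.4, -0.0, -1.0]
finger_gap: 0.998
grip_force: 0.0
t: 26.62
position: [437.5, -3.5, 102.8]
tool_rot: [[-0.979, 0.202, -0.007], [0.202, 0.979, 0.001], [0.007, -0.0, -1.0]]
ft_force: [0.2, 0.0, 0.1]
finger_gap: 0.999
grip_force: 0.0
t: 27.25
position: [440.8, -4.3, 17.5]
tool_rot: [[-0.979, 0.202, 0.003], [0.202, 0.979, -0.001], [-0.003, 0.0, -1.0]]
ft_force: [-0.0, -0.2, 0.1]
finger_gap: 1.0
grip_force: 0.0
t: 27.88
position: [439.5, -4.0, 16.4]
tool_rot: [[-0.979, 0.202, 0.0], [0.202, 0.979, -0.0], [-0.0, 0.0, -1.0]]
ft_force: [0.3, 0.3, 6.1]
finger_gap: 0.683
grip_force: 20.0
```

```bash
python3 -m creep '[0,0,-2,0,0,0,-4,0,0,0,-3,0,-0.45,-2.55,0,0,-0.9,-5.05,0,0]';python3 -m creep '[-0.9,-5.05,0,0,-0.45,-2.5,0,0,0,0,0,0,0,0,0,0,0,0,0,0]';python3 -m creep '[0,0,4,0,0,0,3,0,0,0,1,0,0,0,0.3,0,0,0,0,0]';python3 -m creep '[0,0,0.2,0,0,0,0,0,0,0,0,0]'
```

```text
t: 28.5
position: [437.2, -81.0, 106.5]
tool_rot: [[-0.98, 0.199, 0.001], [0.199, 0.98, -0.0], [-0.001, 0.0, -1.0]]
ft_force: [0.7, -0.8, -1.9]
finger_gap: 0.676
grip_force: 20.0
t: 29.12
position: [434.7, -156.6, 106.0]
tool_rot: [[-0.98, 0.201, -0.001], [0.201, 0.98, 0.001], [0.001, 0.0, -1.0]]
ft_force: [0.6, -0.2, -1.2]
finger_gap: 0.677
grip_force: 20.0
t: 29.75
position: [435.8, -158.0, 23.8]
tool_rot: [[-0.979, 0.202, 0.001], [0.202, 0.979, -0.001], [-0.001, -0.0, -1.0]]
ft_force: [-0.3, -0.4, -1.5]
finger_gap: 0.68
grip_force: 20.0
t: 30.12
position: [435.3, -158.1, 21.5]
tool_rot: [[-0.979, 0.202, 0.0], [0.202, 0.979, -0.0], [-0.001, -0.0, -1.0]]
ft_force: [-1.1, 0.3, -0.7]
finger_gap: 0.676
grip_force: 20.0
```

```bash
python3 -m creep '[0,0,0.1,0,0,0,0.05,0,0,0,0,0]';python3 -m creep '[0,0,0,0,0,0,0,0,0,0,0,0,0,0,0,0]' 0; python3 -m creep '[0,0,0,0,0,0,-4,0,0,0,-5,0,0,0,-5,0,0,0,-4.4,0]';python3 -m creep '[-3.7,-4.95,0,0,-3.7,-4.95,0,0,-3.7,-4.95,0,0,0,0,0,0,0,0,0,0]'
python3 - <<'E'
from look import *
c,o=wl("narrow_jar",np.array([436.,-309.5]),rot=False)
for e in o: print(*e)
s=ctrl.state();print(s["position"],yang(s),[togo(s,e[0]) for e in o])
c,o=wl("wide_jar",np.array([435.5,-158]),4,rot=False,c=c)
for e in o: print(*e)
cv2.imwrite("pics/nj.png",c["img"])
E
```

```text
t: 30.5
position: [435.3, -158.1, 20.4]
tool_rot: [[-0.979, 0.202, 0.0], [0.202, 0.979, -0.0], [-0.001, -0.0, -1.0]]
ft_force: [-2.0, 0.4, 10.0]
finger_gap: 0.678
grip_force: 20.0
t: 31.0
position: [435.1, -157.9, 19.6]
tool_rot: [[-0.979, 0.202, -0.0], [0.202, 0.979, 0.0], [0.0, -0.0, -1.0]]
ft_force: [0.5, 0.3, -1.1]
finger_gap: 0.999
grip_force: 0.0
t: 31.62
position: [435.1, -157.8, 205.6]
tool_rot: [[-0.979, 0.202, 0.001], [0.202, 0.979, -0.0], [-0.001, -0.0, -1.0]]
ft_force: [0.9, -0.0, -0.2]
finger_gap: 0.999
grip_force: 0.0
t: 32.25
position: [513.0, -324.9, 202.9]
tool_rot: [[-0.979, 0.202, -0.002], [0.202, 0.979, 0.002], [0.002, 0.001, -1.0]]
ft_force: [-0.7, 0.4, -0.0]
finger_gap: 1.0
grip_force: 0.0
[ 435.14 -309.77    0.  ] 0.052 0.9 [257.  99.]
[ 512.93 -324.07  203.38] 78.38791375857076 [array([79.08, -1.65,  0.12])]
[ 435.5  -160.51    0.  ] 0.048 0.89 [396.  72.]
```

View pics/nj.png

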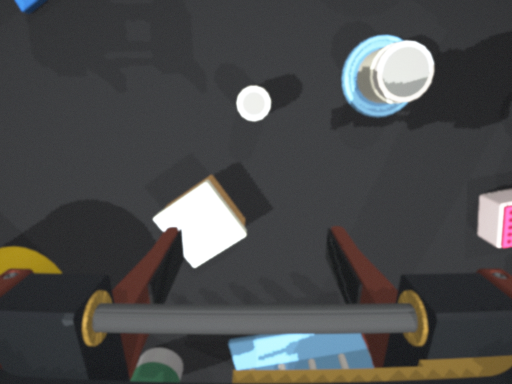

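```bash
python3 -m creep '[3.95,-0.09,0,0,3.95,-0.08,0,0,0,0,0,0,0,0,5,0,0,0,5,0]' 0; python3 -m creep '[0,0,5,0,0,0,3,0,0,0,0.8,0,0,0,0,0,0,0,0,0]';python3 -m creep '[0,0,0,0,0,0,0,0,0,0,0,0,0,0,0,0,0,0,0,0]' 1 15;python3 -m creep '[0,0,0,0,0,0,0,0,0,0,0,0,0,0,0,0]'
```

```text
t: 33.02
position: [437.9, -311.9, 103.9]
tool_rot: [[-0.98, 0.201, 0.003], [0.201, 0.98, -0.003], [-0.004, -0.002, -1.0]]
ft_force: [0.2, -0.3, -0.0]
finger_gap: 0.997
grip_force: 0.0
t: 33.65
position: [437.4, -312.3, 17.1]
tool_rot: [[-0.979, 0.202, 0.002], [0.202, 0.979, -0.002], [-0.002, -0.002, -1.0]]
ft_force: [-0.1, 0.3, -0.4]
finger_gap: 0.997
grip_force: 0.0
t: 34.28
position: [436.1, -311.5, 15.7]
tool_rot: [[-0.979, 0.202, -0.0], [0.202, 0.979, -0.0], [0.0, -0.0, -1.0]]
ft_force: [0.1, -0.4, -0.5]
finger_gap: 0.472
grip_force: 0.0
t: 34.78
position: [436.1, -311.4, 15.6]
tool_rot: [[-0.979, 0.202, -0.0], [0.202, 0.979, 0.0], [0.0, 0.0, -1.0]]
ft_force: [0.0, 0.5, 0.4]
finger_gap: 0.407
grip_force: 15.0
```

```bash
python3 -m creep '[0,0,-3,0,0,0,-4,0,0,0,-4,0,0,0,-1.5,0,0,0,0,0]';python3 -m creep '[0.77,4.65,0,0,0.77,4.65,0,0,0.77,4.65,0,0,0.77,4.65,0,0,0.77,4.65,0,0]';python3 -m creep '[0.77,4.65,0,0,0.77,4.65,0,0,0.77,4.65,0,0,0.77,4.65,0,0,0.77,4.65,0,0]';python3 -m creep '[0,0,0,0,0,0,0,0,0,0,0,0]'
```

```text
t: 35.4
position: [436.5, -311.8, 141.1]
tool_rot: [[-0.979, 0.202, 0.001], [0.202, 0.979, -0.001], [-0.001, -0.001, -1.0]]
ft_force: [0.1, -0.1, -1.1]
finger_gap: 0.409
grip_force: 15.0
t: 36.02
position: [444.0, -74.2, 138.8]
tool_rot: [[-0.979, 0.202, -0.003], [0.202, 0.979, 0.001], [0.003, 0.0, -1.0]]
ft_force: [1.2, -0.4, -0.4]
finger_gap: 0.406
grip_force: 15.0
t: 36.65
position: [453.3, 160.7, 138.7]
tool_rot: [[-0.979, 0.202, -0.003], [0.202, 0.979, -0.001], [0.003, -0.002, -1.0]]
ft_force: [0.0, -0.6, -1.0]
finger_gap: 0.406
grip_force: 15.0
t: 37.02
position: [454.1, 158.3, 139.9]
tool_rot: [[-0.979, 0.203, -0.002], [0.203, 0.979, -0.001], [0.001, -0.001, -1.0]]
ft_force: [1.1, -0.1, -0.8]
finger_gap: 0.408
grip_force: 15.0
```

```bash
python3 -m creep '[0,0.1,4,0,0,0,4,0,0,0,3,0,0,0,0.9,0,0,0,0,0]';python3 -m creep '[0,0,0,0,0,0,0.1,0,0,0,0,0]'
```

```text
t: 37.65
position: [454.9, 159.8, 21.6]
tool_rot: [[-0.979, 0.203, -0.001], [0.203, 0.979, -0.0], [0.001, -0.0, -1.0]]
ft_force: [-0.1, -0.4, -0.5]
finger_gap: 0.406
grip_force: 15.0
t: 38.02
position: [455.3, 160.6, 21.2]
tool_rot: [[-0.979, 0.202, 0.001], [0.202, 0.979, 0.0], [-0.001, 0.0, -1.0]]
ft_force: [-0.1, 0.1, -0.5]
finger_gap: 0.404
grip_force: 15.0
```

```bash
python3 -m creep '[0,0,0.1,0,0,0,0.05,0,0,0,0,0]';python3 -m creep '[0,0,0,0,0,0,0,0,0,0,0,0,0,0,0,0,0,0,0,0]' 0; python3 -m creep '[0,0,0,0,0,0,-4,0,0,0,-5,0,0,0,-5,0,0,0,-4.4,0]';python3 -m creep '[-5,0,0,0,-5,0,0,0,0,0,0,0,0,0,0,0,0,0,0,0]'
python3 - <<'E'
from look import *
c,o=wl("narrow_jar",np.array([453.5,160]),4,rot=False)
for e in o: print(*e)
c,o=wl("narrow_holder",np.array([453.5,160]),rot=False,c=c)
for e in o: print(*e)
print(ctrl.state()["position"])
d=shot("side")
cv2.imwrite("pics/fin.png",np.vstack([cv2.resize(np.hstack([c["img"][:230],d["img"][100:330]]),(800,180)),cv2.resize(d["img"][110:310,130:400],(567,420))[:, :] if 0 else cv2.copyMakeBorder(cv2.resize(d["img"][110:310,130:400],(567,420)),0,0,0,233,0)]))
E
```

```text
t: 38.4
position: [455.0, 160.6, 19.6]
tool_rot: [[-0.979, 0.202, 0.0], [0.202, 0.979, -0.0], [-0.0, 0.0, -1.0]]
ft_force: [-1.1, 0.7, 5.6]
finger_gap: 0.405
grip_force: 15.0
t: 39.02
position: [454.8, 160.4, 19.1]
tool_rot: [[-0.979, 0.202, -0.0], [0.202, 0.979, -0.0], [0.0, -0.0, -1.0]]
ft_force: [-0.2, 0.9, -0.1]
finger_gap: 0.936
grip_force: 0.0
t: 39.65
position: [454.8, 160.5, 205.1]
tool_rot: [[-0.979, 0.202, 0.001], [0.202, 0.979, 0.0], [-0.001, 0.0, -1.0]]
ft_force: [0.3, 0.6, -0.5]
finger_gap: 1.002
grip_force: 0.0
t: 40.28
position: [551.1, 140.5, 202.8]
tool_rot: [[-0.979, 0.201, -0.002], [0.201, 0.979, -0.0], [0.002, -0.001, -1.0]]
ft_force: [0.3, 0.2, -1.2]
finger_gap: 1.0
grip_force: 0.0
[454.97 159.69   0.  ] 0.038 0.76 [256.  82.]
[454.75 160.76   0.  ] 0.613 0.93 [262. 100.]
[551.85 140.59 203.22]
```

View pics/fin.png

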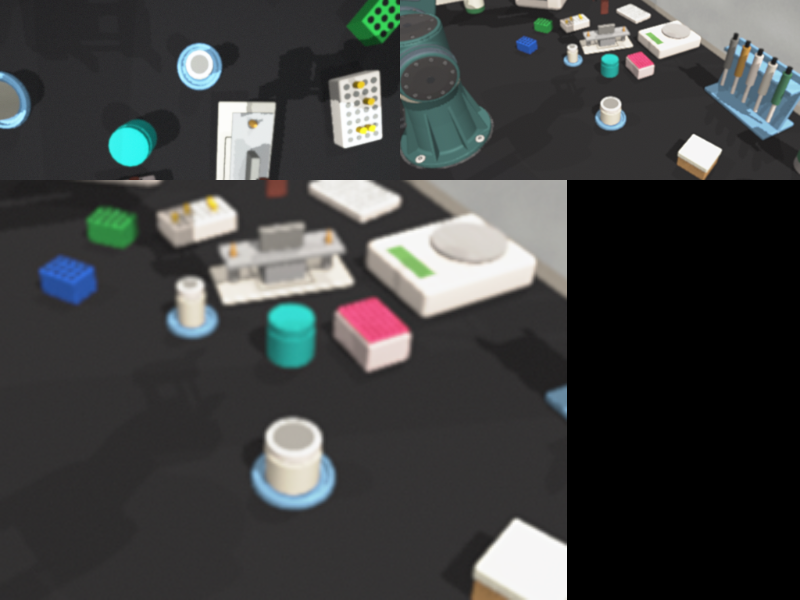

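Both jars stand in their holders, and the cover is level on both posts over the block. Handing in.

```bash
python3 -c "
from plant import ctrl
print(ctrl.finish_job())"
```

```text
the job is handed in; nothing more can be done
None
```

I handed the job in at about 40 s: the block is in the outline, the cover is down on both pins, both jars stand in their holders and the tip box, rack and freezer box were left alone; `finish_job()` gave no verdict, so this rests on the camera checks.

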